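Stamp the inspected bracket and put it out

TASK

The bracket on the sloping stand has passed inspection: take the green stamp, set it flat and square in the middle of the bracket's white face as it lies on the stand, press it right down to its stop and hold it there a moment, marking nothing else with it. Stand the stamp upright back in its own place in the blue tray, then lay the bracket gently, white face up, flat in the green tray beside the one already there. Leave the red stamp, the other bracket and the calliper as they are.

Things in the scene. Friction and masses are not known exactly. Their poses are not given: they have to be found in the camera images.
- accept_stamp: Self-inking stamp with GREEN cap (accepted), loose, 0.15 kg, upright in a bay of the blue tray. Black foot 68 (x) by 40 mm (y), 10 high; sleeve 64 by 36 mm from 32 to 88 mm up, cap 60 by 34 mm from 88 to 100 mm (the top). Sleeve and cap are the spring plunger head, sliding down over the foot. Origin: centre of the foot's underside; z up through the cap. Grip the sleeve across y (36 mm).
- accept_head (a joint): Travel of the green stamp's plunger head along the stamp's -z, m: 0 = up, 0.020 = down at its stop. A spring pushes it up with 5 N at the top of its travel and 13 N at the stop; it comes up again by itself. The mark is made only in the last millimetres of the travel.
- reject_stamp: The other self-inking stamp, same in all but colour, with the RED cap (rejected), in the other bay of the blue tray; which bay holds which stamp changes. Origin: centre of the underside. Not to be used or moved.
- reject_head (a joint): Travel of the red stamp's head, m, as for the green one. To be left at 0.
- stamp_tray: Fixed blue tray for the stamps, 90 mm (x) by 200 mm (y), rim 8 mm high, floor 3 mm above the table; an 8 mm high divider across the middle makes two bays, centres at y = +50 and -50 mm, each holding one stamp whose x lies along the tray's x. Origin: centre of its underside on the table. To the left or right of the stand.
- stand: Fixed sloping inspection stand of dark sheet steel, base 165 by 120 mm. Its plate, 120 mm wide and 150 long, rises at 30 degrees away from the robot, from 24 mm above the table to 99 mm; a ledge 12 mm proud at the lower end holds the part. Origin: centre of the base on the table; x points uphill (level), z up.
- bracket: Folded steel U bracket, legs on the stand's plate, lower end against the ledge: 110 mm long (x, up the slope), 66 wide (y), 44 high (z, square to the slope), 3 mm sheet, 0.25 to 0.45 kg, open at both ends and below. Flat top face with white film, a blue bar at each end. Origin: centre of its underside, level with the legs' feet. Grip it over its 66 mm width.
- bracket_face (a point): Centre of the bracket's white top face; z points out of the face (30 degrees from vertical while it is on the stand), x along the bracket's length.
- out_tray: Fixed green tray for accepted brackets, 180 mm (x) by 240 mm (y), rim 10 mm high, walls 3 mm, floor 3 mm above the table. Origin: centre of its underside on the table. One bracket already lies lengthwise along x in its +y half; the -y half (centre y = -55 mm) is free.
- done_bracket: An equal bracket already accepted, lying white face up in the +y half of the green tray. Origin: centre of its underside. Not to be disturbed.
- calliper: Digital calliper lying flat on the table beyond the stand, 230 mm long (its y), steel beam with a black slider. Origin: middle of the beam's underside. Not to be disturbed.
There are look-alikes about, which are no part of the job. Leave any brown look-alike of the bracket alone.

How it is judged:
By the outcome, as a careful person would: the job done as asked, in the order asked, and still so for the second after the job is handed in, with the robot touching nothing.
It also fails if it takes over 58 s, if anything falls off the work surface, if the arm or the gripper's body presses on something with over 40 N, if the wrist force passes 120 N, or if a joint passes its speed limit or range.

ROBOT

A 6-joint arm with a two-finger parallel gripper is mounted at the origin on the work surface. World frame = base frame: x ahead of the robot, y to its left, z up, the work surface at z = 0. Lengths are in m, angles in rad, forces in N, time in s.
With the tool pointing down it reaches from about 0.35 to 0.85 m from the base axis. Payload 8.1 kg.
Tool frame: the origin (TCP) lies midway between the tips of the shut fingers; the grasp point (between the pads) lies 19 mm behind it (grip_point_offset is the z of the grasp point in the tool frame, in m); z points along the fingers, y is the direction in which the jaws open and shut (so a half turn about z gives the same grasp; the last joint's range is limited). The gripper opens to 85 mm and grips with 20 to 120 N. Pads are 22 mm wide; open, the fingers measure 114 mm over their backs; the gripper's body (76 mm by 85 mm) begins 54 mm behind the grasp point. The pads swing forward as they close: fully open they stand 13 mm farther back than shut.
Start: joints at [1.115, 0.13, 1.488, -0, 1.523, -0.085], TCP at [0.217, 0.559, 0.231] pointing down, gripper open.
Joint ranges: [-2.96, 2.96], [-0.89, 2.26], [0.02, 2.5], [-1.34, 4.48], [0, 2.73], [-2.66, 2.66]. Speed limits (rad/s): [2.39, 2.39, 2.79, 3.14, 3.14, 3.14].

INTERFACE

Orientations are given as a rotation vector (axis times angle).
In Python, from rig import move_ptp, movel, move_j, release, clamp, wait, solve_ik, get_obs, get_image, PlanningError, hand_in, grip_point_offset gives the robot as it stands. The module is installed in compiled form; this text tells all that it offers. Calls block until the motion is done:
- move_ptp(position, orientation): joint-space move of the TCP to a pose.
- movel(position, ori=None, velocity=0.15, until_force=None): straight line of the TCP; ori=None keeps the orientation; velocity is the mean speed in m/s. With until_force (N) it stops when the force on the tool has changed by that much, and returns True; else False.
- move_j(angles): joint-space move.
- release() and clamp(force=None): open the fingers fully, or close them until they stop; force is the grip in N (None keeps the last).
- wait(seconds).
- solve_ik(position, orientation): joint angles nearest the present ones, or None.
- get_obs(): the state.
- get_image(name): name is "scene" or "top"; returns a dict with "image" (400x640x3 uint8, blue, green, red), "camera_matrix" (3x3 intrinsics, pixels), "dist_coeffs" ([k1, k2, p1, p2, k3] as OpenCV has them; the pictures are not rectified), "eye" and "orientation" of the camera in the world. Camera axes: x right, y up, looking along -z (the intrinsics and any distortion apply to the point x, -y, -z); pixel columns grow to the right and rows downward; lengths in m; the calibration is good to about 2 mm. A picture is of the moment at which its call begins. There is no depth.
A pose or a line that the arm cannot do raises PlanningError and nothing moves.
- hand_in(): hands the job in, once; it reports no verdict.
The state is a dict: "clock": time; "joints": joint angles; "qvel": joint speeds; "joint_efforts": joint torques, N m; "position": TCP position; "tcp_rot": TCP orientation; "wrist_force": force on the tool from outside, world axes, zero at the start; "wrist_torque": the same for the moment, N m; "width": finger opening in m.
Only numpy, scipy, OpenCV 4.12 (cv2) and the standard library are available. Lean on these libraries where they do the work, as an engineer would, in place of code of your own. Each camera call takes 0.05 s, during which the arm holds its last target. There are 200 camera calls.

## Working session

There is one attempt and no reset: what is moved stays moved. The work goes in short steps, each a Python script; the robot and the scene stay as the last script left them, time stands still between calls to the robot, and variables do not carry over. Pictures are saved under pics/ and viewed, about 8 in all and at most 12, crops included, and the job is handed in when it is done.

```bash
mkdir -p pics; python3 - <<'E'
from rig import *
import cv2, pickle
d={}
for n in("scene","top"):
    r=get_image(n); d[n]=r; cv2.imwrite(f"pics/{n}0.png",r["image"]); print(n,r["camera_matrix"],r["dist_coeffs"],r["eye"],r["orientation"])
pickle.dump(d,open("d0.pkl","wb")); print(get_obs(),grip_point_offset)
E
```

```text
scene [[361.56526329   0.         318.71268304]
 [  0.         361.56526329 200.40557489]
 [  0.           0.           1.        ]] [-0.02927523  0.          0.          0.          0.        ] [1.0785393  0.28247834 0.83545348] [0.36376458 0.60743965 2.01640381]
top [[394.94295234   0.         322.27041637]
 [  0.         394.94295234 205.25663254]
 [  0.           0.           1.        ]] [-0.06200566  0.          0.          0.          0.        ] [ 0.52519531 -0.00242651  0.92975522] [ 0.08399649 -0.04917094 -1.55444996]
{'clock': 0.1, 'joints': array([ 1.11456087e+00,  1.31098707e-01,  1.48916043e+00, -2.28309942e-05,
        1.52299144e+00, -8.53871295e-02]), 'qvel': array([-0.00063553, -0.00259186, -0.00558791,  0.00165847,  0.00012509,
       -0.00152546]), 'joint_efforts': array([ 9.02370375e-04, -5.70957184e+01, -5.01937830e+01, -2.92419772e-04,
        8.14951491e-03,  1.14948948e-04]), 'position': array([0.21720785, 0.55878063, 0.23034698]), 'tcp_rot': array([-5.79115219e-01, -3.08732492e+00,  2.51859614e-03]), 'wrist_force': array([ 0.31122047,  0.59775489, -0.21443562]), 'wrist_torque': array([-0.03287305, -0.04455578,  0.02075117]), 'width': 0.08541185827614635} -0.0187
```

View pics/scene0.png

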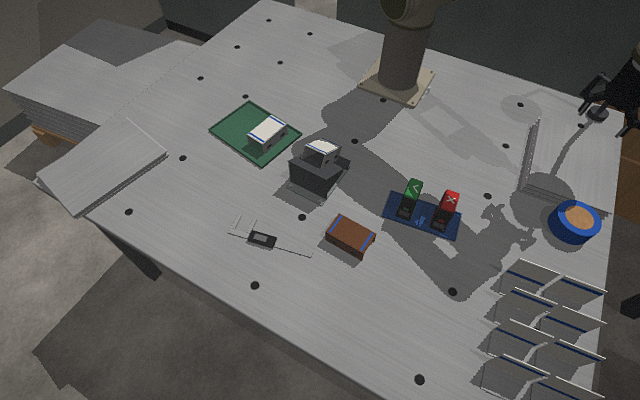

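View pics/top0.png

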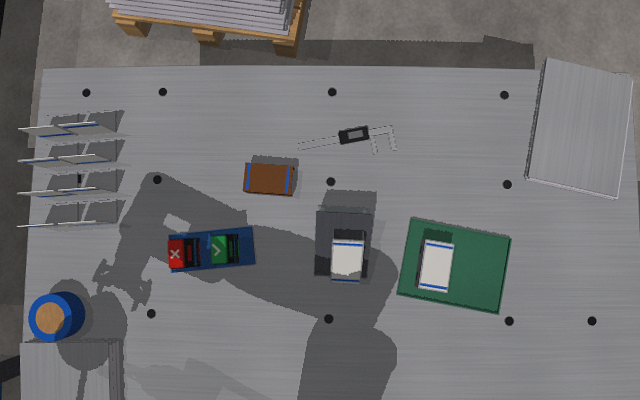

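Candidates, in top-view pixels:
- **Stamps:** green cap (219,250), which is the one to use, and red cap (177,253).
- **Brackets:** on the stand (347,260), which is the one to use; the done one in the green tray (436,266); the brown look-alike (269,179); and the white-faced sheets at the far left.
- **Trays:** blue (210,250), green (455,265). The blue bin at (55,315) is a distractor.

Next is one close crop to check the choice.

```bash
cat > h.py <<'E'
import numpy as np, cv2
from scipy.spatial.transform import Rotation as R
def ray(r,px):
    px=np.asarray(px,float).reshape(-1,1,2)
    u=cv2.undistortPoints(px,np.array(r["camera_matrix"]),np.array(r["dist_coeffs"]))[:,0]
    d=np.c_[u[:,0],-u[:,1],-np.ones(len(u))]
    d=R.from_rotvec(r["orientation"]).apply(d)
    return np.array(r["eye"]),d/np.linalg.norm(d,axis=1)[:,None]
def plane(r,px,z):
    e,d=ray(r,px); return e+d*((z-e[2])/d[:,2])[:,None]
def tri(r1,p1,r2,p2):
    e1,d1=ray(r1,p1); e2,d2=ray(r2,p2); out=[];gap=[]
    for a,b in zip(d1,d2):
        A=np.c_[a,-b]; s=np.linalg.lstsq(A,e2-e1,rcond=None)[0]
        x,y=e1+a*s[0],e2+b*s[1]; out.append((x+y)/2); gap.append(np.linalg.norm(x-y))
    return np.array(out),np.array(gap)
def proj(r,P):
    Rm=R.from_rotvec(r["orientation"]); p=Rm.inv().apply(np.atleast_2d(P)-r["eye"]); p=p*[1,-1,-1]
    return cv2.projectPoints(p,np.zeros(3),np.zeros(3),np.array(r["camera_matrix"]),np.array(r["dist_coeffs"]))[0][:,0]
def hsvmask(im,lo,hi): return cv2.inRange(cv2.cvtColor(im,cv2.COLOR_BGR2HSV),np.array(lo),np.array(hi))
def big(m,roi):
    x0,y0,x1,y1=roi; k=np.zeros_like(m); k[y0:y1,x0:x1]=m[y0:y1,x0:x1]
    return max(cv2.findContours(k,cv2.RETR_EXTERNAL,cv2.CHAIN_APPROX_NONE)[0],key=cv2.contourArea)
E
python3 - <<'E'
import pickle; from h import *
d=pickle.load(open("d0.pkl","rb"));t=d["top"]["image"];s=d["scene"]["image"]
c=lambda i,x,y,w,h:cv2.resize(i[y:y+h,x:x+w],(400,300),interpolation=cv2.INTER_CUBIC)
cv2.imwrite("pics/crop.png",np.vstack([np.hstack([c(t,155,215,107,80),c(t,305,210,107,80)]),np.hstack([c(s,375,165,107,80),c(s,270,120,93,70)])]))
T=d["top"]
for n,lo,hi,roi,z in(("green tray",(50,60,25),(85,255,160),(390,210,520,320),.01),("blue tray",(100,80,25),(125,255,255),(150,210,265,280),.008),("green cap",(50,100,60),(85,255,255),(195,225,245,280),.103),("red cap",(0,120,80),(10,255,255),(160,225,205,280),.103)):
    k=big(hsvmask(t,lo,hi),roi); b=cv2.boxPoints(cv2.minAreaRect(cv2.convexHull(k))); P=plane(T,b,z)
    w=cv2.minAreaRect(plane(T,k.reshape(-1,2),z)[:,:2].astype(np.float32)); print(n,w,b.round(1).tolist())
for n,roi in(("top",(320,225,370,290)),("scene",(295,132,350,168)),("top",(410,230,460,300))):
    im=d[n]["image"]; m=cv2.bitwise_or(hsvmask(im,(0,0,120),(180,60,255)),hsvmask(im,(100,80,40),(125,255,255))); k=big(m,roi); print(n,cv2.contourArea(k),cv2.approxPolyDP(cv2.convexHull(k),3,True).reshape(-1,2).tolist())
E
```

```text
green tray ((0.4670388102531433, -0.2891598641872406), (0.2410559058189392, 0.1803654134273529), 79.5022201538086) [[395.5, 294.3999938964844], [410.6000061035156, 217.8000030517578], [513.2000122070312, 238.0], [498.1000061035156, 314.6000061035156]]
blue tray ((0.4966665804386139, 0.278805136680603), (0.09035089612007141, 0.20158256590366364), 7.062558650970459) [[167.10000610351562, 234.10000610351562], [251.3000030517578, 225.5], [255.3000030517578, 263.8999938964844], [171.10000610351562, 272.5]]
green cap ((0.5000483393669128, 0.2334378957748413), (0.058549441397190094, 0.03205852583050728), 2.0880563259124756) [[211.0, 235.0], [226.0, 235.0], [226.0, 263.0], [211.0, 263.0]]
red cap ((0.48857471346855164, 0.3256498873233795), (0.05740007758140564, 0.032577987760305405), 2.523092746734619) [[168.0, 240.0], [183.0, 240.0], [183.0, 267.0], [168.0, 267.0]]
top 965.5 [[363, 241], [360, 270], [348, 275], [331, 271], [333, 239]]
scene 246.0 [[339, 145], [326, 154], [305, 145], [315, 140]]
top 1382.0 [[425, 240], [453, 244], [447, 292], [418, 287]]
```

View pics/crop.png

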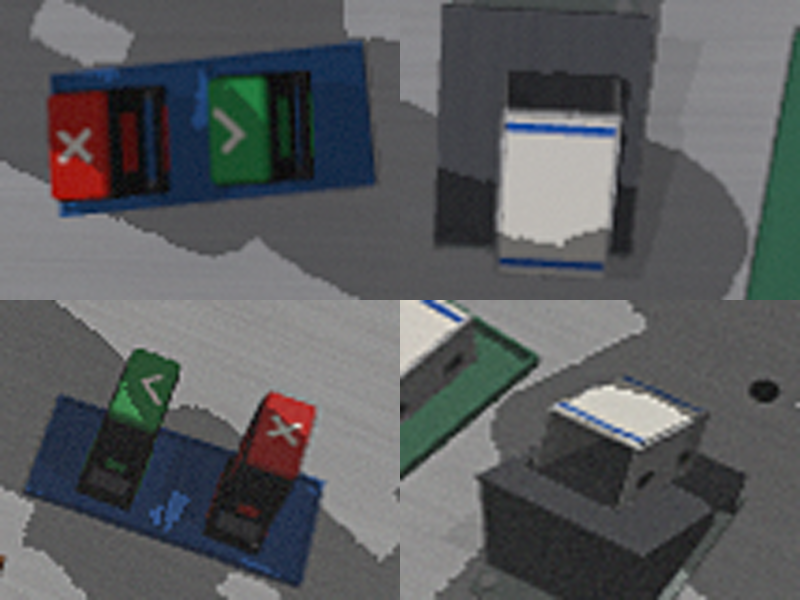

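The crop confirms the choice: green-cap stamp (✓) in the right-hand bay, red (✗) in the left. The bracket sits on the stand with a blue bar at each end. I'll triangulate those bars to get the face.

```bash
python3 - <<'E'
import pickle; from h import *
d=pickle.load(open("d0.pkl","rb"))
def bar(n,roi):
    x0,y0,x1,y1=roi; im=d[n]["image"].astype(float)[y0:y1,x0:x1]
    b=np.clip(im[...,0]-im[...,2]-12,0,None)
    v,u=np.nonzero(b>0); w=b[v,u]; p=np.c_[u+x0,v+y0]; c=(p*w[:,None]).sum(0)/w.sum()
    C=np.cov((p-c).T,aweights=w); L,V=np.linalg.eigh(C); print(n,len(v),c.round(2),"dir",V[:,1].round(3),"len",np.sqrt(12*L[1]).round(1),"wid",np.sqrt(12*L[0]).round(1)); return c,p
res={}
for n,r in(("top",[(330,236,374,252),(328,272,372,288)]),("scene",[(303,140,330,157),(320,134,346,150)])): res[n]=[bar(n,q) for q in r]
for i in (0,1):
    print(res["scene"][i][1].tolist()[:60])
P,g=tri(d["top"],[x[0] for x in res["top"]],d["scene"],[x[0] for x in res["scene"]])
v=P[0]-P[1]; print(P,g,"mid",P.mean(0),"len",np.linalg.norm(v),"yaw",np.degrees(np.arctan2(v[1],v[0])),"slope",np.degrees(np.arctan2(v[2],np.hypot(*v[:2]))))
# stand: outline
t=d["top"]["image"]
print(t[205:215,300:390:4].mean(2).astype(int).tolist()[5])
# table hit for sanity; stamps by tri of caps
for n,lo,hi,rt,rs in(("green",(50,100,60),(85,255,255),(195,225,245,280),(395,170,428,215)),("red",(0,120,80),(10,255,255),(160,225,205,280),(430,180,465,215))):
    k1=big(hsvmask(t,lo,hi),rt); k2=big(hsvmask(d["scene"]["image"],lo,hi),rs); print(n,cv2.approxPolyDP(cv2.convexHull(k1),1.5,True).reshape(-1,2).tolist(),cv2.approxPolyDP(cv2.convexHull(k2),1.5,True).reshape(-1,2).tolist())
E
```

```text
top 93 [347.55 244.04] dir [-0.999 -0.052] len 29.4 wid 2.3
top 73 [344.99 279.93] dir [-0.998 -0.055] len 27.8 wid 1.8
scene 35 [316.72 147.68] dir [-0.955 -0.298] len 22.3 wid 9.0
scene 25 [330.27 141.35] dir [-0.913 -0.409] len 19.7 wid 1.0
[[327, 140], [328, 140], [329, 140], [329, 141], [306, 144], [307, 144], [308, 144], [309, 144], [308, 145], [309, 145], [310, 145], [311, 145], [311, 146], [312, 146], [313, 146], [313, 147], [314, 147], [315, 147], [315, 148], [316, 148], [317, 148], [317, 149], [318, 149], [319, 149], [319, 150], [320, 150], [321, 150], [321, 151], [322, 151], [323, 151], [324, 151], [324, 152], [325, 152], [326, 152], [326, 153]]
[[322, 137], [322, 138], [323, 138], [324, 138], [324, 139], [325, 139], [326, 139], [327, 140], [328, 140], [329, 140], [329, 141], [330, 141], [331, 141], [331, 142], [332, 142], [333, 142], [333, 143], [334, 143], [335, 143], [335, 144], [336, 144], [337, 144], [338, 145], [339, 145], [340, 145]]
[[ 0.5152136  -0.03656685  0.11800288]
 [ 0.43809477 -0.03475424  0.07157264]] [0.00055769 0.00128128] mid [ 0.47665419 -0.03566054  0.09478776] len 0.0900353621998731 yaw -1.3464442630451676 slope 31.043513614197582
[136, 135, 136, 134, 127, 86, 81, 71, 75, 76, 74, 79, 75, 77, 73, 77, 93, 77, 83, 133, 132, 130, 132]
green [[223, 235], [225, 236], [226, 261], [212, 263], [211, 237]] [[411, 178], [422, 182], [416, 199], [404, 194]]
red [[182, 240], [183, 265], [182, 267], [169, 267], [168, 241]] [[447, 190], [458, 193], [453, 211], [441, 207]]
```

```bash
cat > geo.py <<'E'
import pickle; from h import *
d=pickle.load(open("d0.pkl","rb"))
def bar(n,roi,th=12,ex=None):
    x0,y0,x1,y1=roi; im=d[n]["image"].astype(float)[y0:y1,x0:x1]
    b=(im[...,0]-im[...,2]>th).astype(np.uint8)
    _,lab,st,_=cv2.connectedComponentsWithStats(b,connectivity=8); i=1+np.argmax(st[1:,4])
    v,u=np.nonzero(lab==i); p=np.c_[u+x0,v+y0].astype(float); 
    L=cv2.fitLine(p.astype(np.float32),cv2.DIST_L2,0,.01,.01).ravel(); s=(p-L[2:])@L[:2]
    return np.array([L[2:]+L[:2]*s.min(),L[2:]+L[:2]*s.max()])
E
python3 - <<'E'
from geo import *
deg=np.degrees
t=[bar("top",(330,236,374,252)),bar("top",(328,272,372,288))]
s=[bar("scene",(303,140,330,157)),bar("scene",(320,134,346,150))]
for b in t+s:
    if b[0,0]>b[1,0]: b[:]=b[::-1].copy()
print(np.round(t,1).tolist(),np.round(s,1).tolist())
P,g=tri(d["top"],[x.mean(0) for x in t],d["scene"],[x.mean(0) for x in s])
v=P[0]-P[1]; print(P.round(4),g.round(4),"mid",P.mean(0).round(4),np.linalg.norm(v),deg(np.arctan2(v[1],v[0])),deg(np.arctan2(v[2],np.hypot(*v[:2]))))
for n,bb in(("top",t),("scene",s)):
  for b,p in zip(bb,P):
    q=plane(d[n],b,p[2]); e=(q[0]-q[1])*(1 if n=="top" else -1); print(n,"bar len",np.linalg.norm(e).round(4),"bar yaw",deg(np.arctan2(-e[0],e[1])).round(2),q.mean(0).round(4))
q=plane(d["top"],[[425,240],[453,244],[447,292],[418,287]],.047); r=cv2.minAreaRect(q[:,:2].astype(np.float32)); print("done",r)
a=np.radians(-10.5);print("done in tray",np.array([[np.cos(a),np.sin(a)],[-np.sin(a),np.cos(a)]])@(np.array(r[0])-[.467,-.2892]))
q=plane(d["scene"],[[411,178],[422,182],[416,199],[404,194]],.103);print("cap scene",q.mean(0),q.round(3).tolist())
# stamp cap edges yaw, top view
q=plane(d["top"],[[211,237],[212,263],[225,236],[226,261]],.103); print([deg(np.arctan2(*(q[i]-q[i+1])[[1,0]])) for i in(0,2)])
# stand sides in top: bar yaw proxies
E
```

```text
[[[333.0, 243.5], [362.1, 245.0]], [[331.0, 279.4], [359.0, 280.9]]] [[[306.2, 143.5], [326.2, 152.6]], [[321.8, 137.4], [339.8, 145.5]]]
[[ 0.5151 -0.0373  0.1159]
 [ 0.4372 -0.0342  0.0707]] [0.001 0.   ] mid [ 0.4762 -0.0358  0.0933] 0.0901435873485991 -2.259636483402449 30.123826129716473
top bar len 0.0596 bar yaw -2.05 [ 0.5149 -0.0368  0.1159]
top bar len 0.0603 bar yaw -1.89 [ 0.4372 -0.0342  0.0707]
scene bar len 0.0619 bar yaw -1.66 [ 0.5154 -0.0381  0.1159]
scene bar len 0.0594 bar yaw -1.61 [ 0.4372 -0.0344  0.0707]
done ((0.4691556692123413, -0.2354222983121872), (0.06506442278623581, 0.10678639262914658), 82.52740478515625)
done in tray [-0.00768064  0.05327003]
cap scene [0.50007849 0.233404   0.103     ] [[0.473, 0.217, 0.103], [0.471, 0.246, 0.103], [0.528, 0.251, 0.103], [0.528, 0.22, 0.103]]
[np.float64(4.321249692157842), np.float64(4.264225956250779)]
```

```bash
cat >> h.py <<'E'
def ori(yaw,tilt=0,flip=False):
    """tool with z = -face normal, y = face y (or opposite if not flip)"""
    F=R.from_euler("z",yaw,degrees=True)*R.from_euler("y",-tilt,degrees=True)
    return (F*R.from_euler("x",180,degrees=True)*R.from_euler("z",180 if flip else 0,degrees=True)).as_rotvec()
def face(yaw,tilt=0): return (R.from_euler("z",yaw,degrees=True)*R.from_euler("y",-tilt,degrees=True)).as_matrix()
FC=np.array([.4762,-.0358,.0933]); FY=-1.9; ST=np.array([.5000,.2334,.003]); SY=5.; TC=np.array([.467,-.2892,.003]); TY=-10.5
E
python3 - <<'E'
from h import *; from rig import *
n=face(FY,30)[:,2]; print(n)
for f in(0,1):
    for nm,p,o in(("st",ST+[0,0,.046],ori(SY,0,f)),("stup",ST+[0,0,.2],ori(SY,0,f)),("press",FC+n*.03,ori(FY,30,f)),("hi",FC+n*.12,ori(FY,30,f)),("br",FC-n*.035,ori(FY,30,f)),("out",[.457,-.343,.01],ori(TY,0,f))):
        q=solve_ik(p,o); print(f,nm,None if q is None else np.round(q,2))
E
```

```text
[-0.49972511  0.01657759  0.8660254 ]
0 st [0.34 0.17 1.8  0.   1.18 1.83]
0 stup [0.34 0.02 1.66 0.   1.47 1.83]
0 press None
0 hi None
0 br [-0.26 -0.52  2.47  0.18  0.69  1.23]
0 out [-0.73  0.27  1.75  0.    1.12  1.02]
1 st [ 0.34  0.17  1.8  -0.    1.18 -1.31]
1 stup [ 0.34  0.02  1.66 -0.    1.47 -1.31]
1 press None
1 hi None
1 br [-0.26 -0.52  2.47  0.18  0.69 -1.91]
1 out [-0.73  0.27  1.75  0.    1.12 -2.12]
```

```bash
cat >> h.py <<'E'
def tcp(org,yaw,tilt,rel,gz,flip=True,lift=0,off=.0187):
    """tool pose gripping a part (origin org on its underside, yaw, tilt) at height gz; tool tilted rel deg from part's axis"""
    n=face(yaw,tilt)[:,2]; o=ori(yaw,tilt+rel,flip); z=R.from_rotvec(o).as_matrix()[:,2]
    return np.asarray(org)+n*(gz+lift)+z*off, o
E
python3 - <<'E'
from h import *; from rig import *
B=FC-face(FY,30)[:,2]*.044
OT=TC+face(TY)@[0,-.055,0]
np.set_printoptions(precision=2,suppress=True)
for f in(0,1):
  for rel in(0,-8,-12,-16,-20,-25,-30):
    def ok(*a,**k):
        q=solve_ik(*tcp(*a,**k)); return "-" if q is None else "".join(str(np.round(q[[2,4,5]],2)))
    print(f,rel,"press",ok(FC,FY,30,rel,.066,f,-.02),"pre",ok(FC,FY,30,rel,.066,f,.05),"pick",ok(ST,SY,0,rel,.066,f),ok(ST,SY,0,rel,.066,f,.15),"br",ok(B,FY,30,rel,.026,f),ok(B,FY,30,rel,.026,f,.08),"out",ok(OT,TY,0,rel,.026,f),ok(OT,TY,0,rel,.026,f,.12))
E
```

```text
0 0 press - pre - pick [1.79 1.18 1.83] [1.66 1.46 1.83] br [2.46 0.69 1.23] - out [1.75 1.12 1.02] [1.68 1.33 1.02]
0 -8 press [2.37 1.   1.31] pre [2.38 1.21 1.31] pick [1.66 1.33 1.8 ] [1.54 1.6  1.81] br [2.33 0.82 1.32] [2.38 1.05 1.31] out [1.63 1.26 1.09] [1.56 1.47 1.07]
0 -12 press [2.3  1.05 1.34] pre [2.31 1.25 1.33] pick [1.6  1.4  1.79] [1.48 1.66 1.8 ] br [2.27 0.88 1.34] [2.31 1.1  1.34] out [1.56 1.33 1.11] [1.5  1.53 1.09]
0 -16 press [2.24 1.11 1.36] pre [2.25 1.29 1.35] pick [1.53 1.48 1.78] [1.42 1.73 1.79] br [2.2  0.95 1.37] [2.24 1.15 1.36] out [1.49 1.4  1.13] [1.43 1.6  1.11]
0 -20 press [2.17 1.16 1.38] pre [2.19 1.33 1.37] pick [1.46 1.55 1.77] [1.35 1.8  1.79] br [2.14 1.02 1.39] [2.18 1.2  1.38] out [1.43 1.48 1.15] [1.37 1.67 1.12]
0 -25 press [2.09 1.24 1.4 ] pre [2.11 1.39 1.39] pick [1.38 1.64 1.76] [1.28 1.88 1.78] br [2.05 1.1  1.41] [2.1  1.27 1.4 ] out [1.34 1.57 1.17] [1.29 1.75 1.13]
0 -30 press [2.01 1.31 1.41] pre [2.04 1.45 1.4 ] pick [1.29 1.73 1.76] [1.2  1.97 1.78] br [1.97 1.19 1.42] [2.02 1.34 1.41] out [1.25 1.66 1.18] [1.21 1.83 1.14]

[... 558 characters left out ...]
.79] pick [ 1.53  1.48 -1.37] [ 1.42  1.73 -1.35] br [ 2.2   0.95 -1.77] [ 2.24  1.15 -1.78] out [ 1.49  1.4  -2.01] [ 1.43  1.6  -2.03]
1 -20 press [ 2.17  1.16 -1.76] pre [ 2.19  1.33 -1.77] pick [ 1.46  1.55 -1.37] [ 1.35  1.8  -1.36] br [ 2.14  1.02 -1.75] [ 2.18  1.2  -1.76] out [ 1.43  1.48 -1.99] [ 1.37  1.67 -2.02]
1 -25 press [ 2.09  1.24 -1.74] pre [ 2.11  1.39 -1.76] pick [ 1.38  1.64 -1.38] [ 1.28  1.88 -1.36] br [ 2.05  1.1  -1.73] [ 2.1   1.27 -1.75] out [ 1.34  1.57 -1.97] [ 1.29  1.75 -2.01]
1 -30 press [ 2.01  1.31 -1.73] pre [ 2.04  1.45 -1.74] pick [ 1.29  1.73 -1.39] [ 1.2   1.97 -1.36] br [ 1.97  1.19 -1.72] [ 2.02  1.34 -1.73] out [ 1.25  1.66 -1.96] [ 1.21  1.83 -2.  ]
```

```bash
python3 - <<'E'
from h import *; from rig import *
REL=-15
p,o=tcp(ST,SY,0,REL,.066,lift=.12); move_ptp(p,o)
p,o=tcp(ST,SY,0,REL,.066); print("hit",movel(p,o,.12,until_force=15))
clamp(80); s=get_obs(); print(s["width"],s["position"],p,s["wrist_force"],s["clock"])
p,o=tcp(ST,SY,0,REL,.066,lift=.12); movel(p,o,.15); s=get_obs(); print(s["width"],s["wrist_force"],s["clock"])
import pickle
d={n:get_image(n) for n in("scene","top")}; pickle.dump(d,open("d1.pkl","wb"))
cv2.imwrite("pics/lift.png",np.hstack([cv2.resize(d["scene"]["image"][100:260,340:500],(400,400)),cv2.resize(d["top"]["image"][150:310,140:300],(400,400))]))
E
```

```text
hit False
0.035210843350395545 [0.49552738 0.23305477 0.05141965] [0.4951785  0.23297817 0.05093719] [0.43050253 0.02288866 3.4635856 ] 3.3583
0.03524832819035181 [ 0.62975329 -0.04489402 -2.34373471] 4.3083
```

View pics/lift.png

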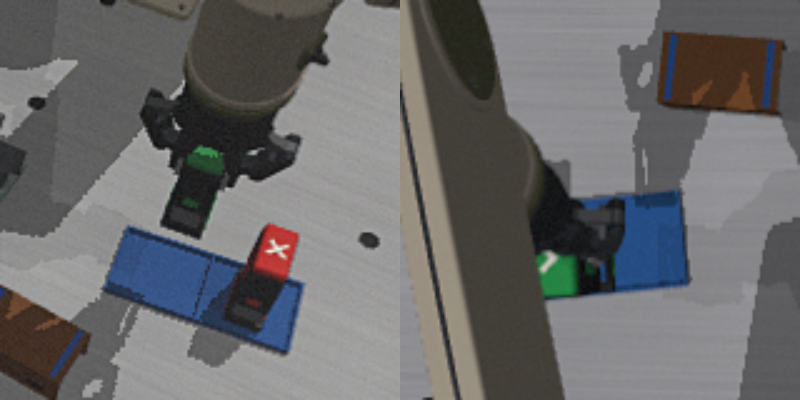

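```bash
python3 - <<'E'
from h import *; from rig import *
REL=-15
p,o=tcp(ST,SY,0,REL,.066,lift=.17); movel(p,o,.2)
p,o=tcp(FC,FY,30,REL,.066,lift=.09); move_ptp(p,o)
p,o=tcp(FC,FY,30,REL,.066,lift=.012); movel(p,o,.12)
s=get_obs(); f0=s["wrist_force"]; n=face(FY,30)[:,2]; print(s["width"],f0,s["position"]-p)
p,o=tcp(FC,FY,30,REL,.066,lift=-.032); h=movel(p,o,.02,until_force=26)
s=get_obs(); print("hit",h,"lift",((s["position"]-p)@n-.032)*1e3,"F",s["wrist_force"]-f0,(s["wrist_force"]-f0)@n,s["wrist_torque"],s["width"],s["clock"])
wait(.8); s=get_obs(); print(((s["position"]-p)@n-.032)*1e3,(s["wrist_force"]-f0)@n)
E
```

```text
0.034847168224517056 [ 0.34197802 -0.44735416 -1.60202578] [0.00021469 0.00020912 0.00041557]
hit True lift -22.21540867489379 F [-8.36487796  1.79079563 11.24768652] 13.950608879024136 [ 0.01826773  0.79173118 -0.13067483] 0.034971877220227564 8.3667
-22.255807254320935 13.962607141283447
```

```bash
python3 - <<'E'
from h import *; from rig import *
n=face(FY,30)[:,2]; s=get_obs(); a=s["position"]; f0=np.array([.34,-.45,-1.6])
h=movel(a-n*.0012,None,.01,until_force=20)
for _ in range(2):
    s=get_obs(); print(h,(s["position"]-a)@n*1e3,s["wrist_force"]-f0,(s["wrist_force"]-f0)@n,s["width"]); wait(.5)
E
```

```text
False -0.1391804729368775 [-19.68277596   2.29788614  20.14181731] 27.317396223127314 0.0349592030888994
False -0.1516071953870655 [-19.80305785   3.08836977  20.98033795] 28.116788589605164 0.03517337979601844
```

```bash
python3 - <<'E'
from h import *; from rig import *
REL=-15; n=face(FY,30)[:,2]; s=get_obs(); movel(s["position"]+n*.1,None,.12)
p,o=tcp(ST,6.5,0,REL,.066,lift=.15); move_ptp(p,o)
p,o=tcp(ST,6.5,0,REL,.066,lift=.012); movel(p,o,.15)
p,o=tcp(ST,6.5,0,REL,.066,lift=-.004); h=movel(p,o,.02,until_force=4); s=get_obs(); print(h,s["position"]-p-[0,0,.004],s["wrist_force"],s["clock"])
release(); z=R.from_rotvec(o).as_matrix()[:,2]; movel(get_obs()["position"]-z*.13,None,.2)
B=FC-n*.044; p,o=tcp(B,FY,30,REL,.026,lift=.12); move_ptp(p,o); print(get_obs()["clock"])
import pickle
d={n:get_image(n) for n in("scene","top")}; pickle.dump(d,open("d2.pkl","wb"))
cv2.imwrite("pics/s2.png",np.vstack([np.hstack([cv2.resize(d["scene"]["image"][150:260,360:480],(400,300)),cv2.resize(d["top"]["image"][210:290,155:262],(400,300))]),np.hstack([cv2.resize(d["scene"]["image"][110:200,260:380],(400,300),interpolation=2),cv2.resize(d["top"]["image"][210:290,305:412],(400,300),interpolation=2)])]))
E
```

```text
True [-7.81126155e-05  9.64801422e-06 -9.57235301e-04] [0.6570145  0.51656664 5.2241961 ] 14.2917
16.8083
```

View pics/s2.png

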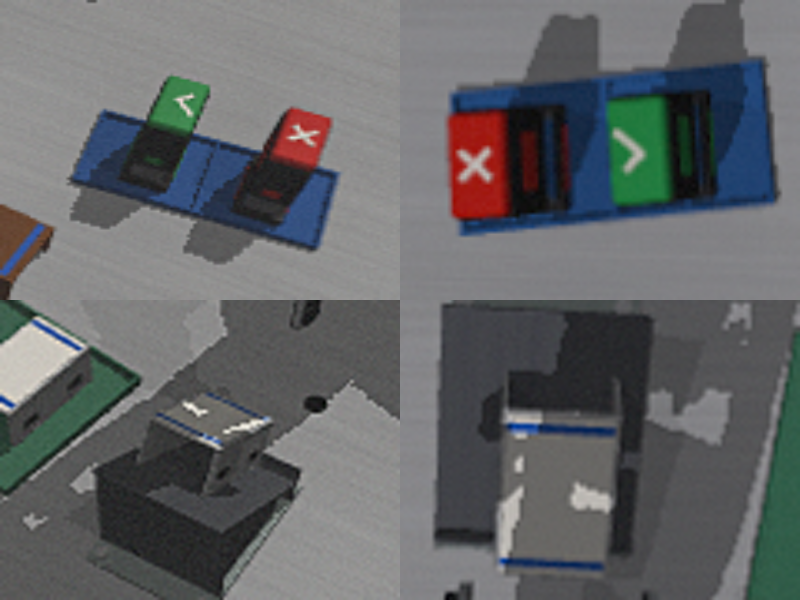

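Both stamps stand upright in their bays: green at crop (640,150), red at (478,165). The bracket hasn't moved. No imprint shows on the face, but the done bracket shows none either. The hard stop was clear in the force. Now for the bracket.

```bash
python3 - <<'E'
from h import *; from rig import *
REL=-15; G=.022; n=face(FY,30)[:,2]; B=FC-n*.044; OT=TC+face(TY)@[0,-.055,0]
p,o=tcp(B,FY,30,REL,G); h=movel(p,o,.12,until_force=12); s=get_obs(); print("hit",h,s["position"]-p)
clamp(60); s=get_obs(); print(s["width"],s["wrist_force"],s["clock"])
p,o=tcp(B,FY,30,REL,G,lift=.02); movel(p,o,.06)
p,o=tcp(B,FY,30,REL,G,lift=.12); movel(p,o,.15); s=get_obs(); print(s["width"],s["wrist_force"],s["clock"])
assert s["width"]>.06
p,o=tcp(OT,TY,0,REL,G,lift=.13); move_ptp(p,o); print(get_obs()["clock"])
import pickle
d={n:get_image(n) for n in("scene","top")}; pickle.dump(d,open("d3.pkl","wb"))
cv2.imwrite("pics/s3.png",np.hstack([cv2.resize(d["scene"]["image"][50:210,150:310],(400,400)),cv2.resize(d["top"]["image"][170:370,360:560],(400,400))]))
E
```

```text
hit False [2.71699757e-04 7.54245107e-06 4.98347211e-04]
0.06522169231971434 [-5.67505675 -0.66665222  6.5213467 ] 18.4083
0.06501700120628959 [-1.04581461 -0.35122164 -2.49199788] 19.7083
20.9
```

View pics/s3.png

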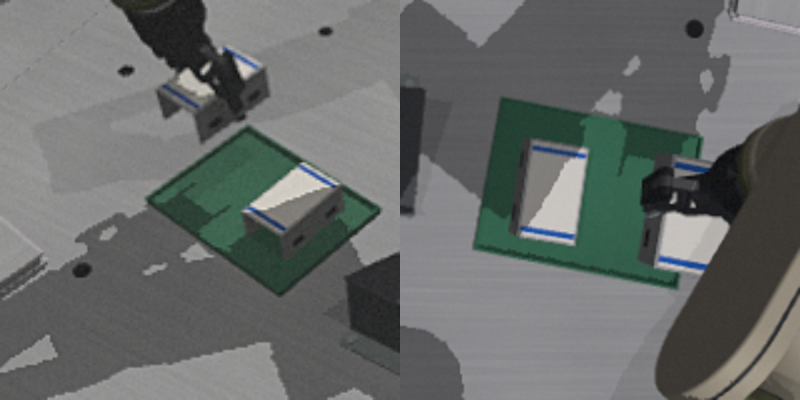

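The bracket is held level, white face up, above the free half. I'll lower it now.

```bash
python3 - <<'E'
from h import *; from rig import *
REL=-15; G=.022; OT=TC+face(TY)@[0,-.055,0]
p,o=tcp(OT,TY,0,REL,G,lift=.012); movel(p,o,.12)
p,o=tcp(OT,TY,0,REL,G,lift=-.005); h=movel(p,o,.015,until_force=4); s=get_obs(); print(h,s["position"]-p-[0,0,.005],s["wrist_force"],s["clock"])
release(); z=R.from_rotvec(o).as_matrix()[:,2]; movel(get_obs()["position"]-z*.12,None,.12)
move_j([1.115,.13,1.488,0,1.523,-.085]); print(get_obs()["clock"])
import pickle
d={n:get_image(n) for n in("scene","top")}; pickle.dump(d,open("d4.pkl","wb"))
cv2.imwrite("pics/s4.png",np.hstack([cv2.resize(d["scene"]["image"][70:260,180:480],(400,300)),cv2.resize(d["top"]["image"][100:340,160:520],(400,300))]))
E
```

```text
True [-6.58127202e-05  2.69840301e-05  3.48329528e-03] [-0.12270897 -0.83928122  5.02605513] 22.8
27.6167
```

View pics/s4.png

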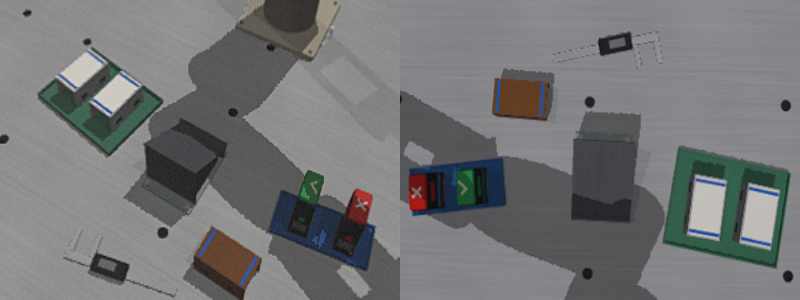

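```bash
python3 - <<'E'
import pickle, geo; from geo import *
geo.d=pickle.load(open("d4.pkl","rb")); D=geo.d
# both brackets: face bars by triangulation
def bars(n,roi,k=4):
    x0,y0,x1,y1=roi; im=D[n]["image"].astype(float)[y0:y1,x0:x1]; b=((im[...,0]-im[...,2]>14)&(im[...,0]-im[...,1]>8)).astype(np.uint8)
    _,_,st,c=cv2.connectedComponentsWithStats(b,connectivity=8); i=1+np.argsort(-st[1:,4])[:k]; return [(st[j,4],c[j]+[x0,y0]) for j in i]
t=bars("top",(405,225,520,320)); s=bars("scene",(200,95,300,160))
top=sorted([c for _,c in t],key=lambda c:c[0]); print([a for a,_ in t],np.round(top,1).tolist(),[a for a,_ in s],np.round([c for _,c in s],1).tolist())
Ti=face(TY).T
for c in top:
    X=plane(D["top"],c,.047)[0]; q=proj(D["scene"],X)[0]; m=min([x for _,x in s],key=lambda x:np.linalg.norm(x-q)); P,g=tri(D["top"],[c],D["scene"],[m]); print("tray frame",((Ti@(P[0]-TC))*1e3).round(1),"gap",g[0].round(4))
E
```

```text
[np.int32(102), np.int32(94), np.int32(90), np.int32(88)] [[433.5, 285.9], [439.0, 245.5], [479.7, 292.9], [487.1, 252.7]] [np.int32(41), np.int32(35), np.int32(35), np.int32(32)] [[256.1, 136.8], [276.3, 119.9], [230.5, 121.3], [251.9, 106.0]]
tray frame [-51.7  50.9  48.2] gap 0.0
tray frame [38.1 54.7 48.5] gap 0.0007
tray frame [-47.1 -52.3  47.6] gap 0.0005
tray frame [ 42.8 -53.3  47.4] gap 0.0008
```

```bash
python3 -c "
from rig import *
hand_in(); print(get_obs()['clock'])"
```

```text
the job is handed in; nothing more can be done
the job is handed in; nothing more can be done
```

The job is done and handed in, at about 28 s on the robot's clock against the 58 s limit.

- **Stamping:** I gripped the green stamp by its sleeve and pressed it square to the middle of the bracket's white face. It reached its hard stop: on a further push the force rose from 14 N to 28 N over only 0.15 mm of travel. I held it there for over a second.
- **Stamp returned:** It stands upright back in its own bay of the blue tray.
- **Bracket placed:** It lies white face up in the free half of the green tray. It is within about 3 mm of the middle of that half, square to the tray to about 1°. Its bars are level to 0.2 mm and within about 1 mm of the height of the other bracket's. It touched down about 3.5 mm higher than I had reckoned, but settled flat once released.
- **Left alone:** The red stamp, the other bracket, the calliper and the brown look-alike look unmoved in the last pictures.

**Not confirmed by camera:** no imprint shows on the white face. The other accepted bracket shows none either, so that the mark was made rests on the force readings.

**Grip angle:** the arm could not reach the stamping pose square on, so I gripped both the stamp and the bracket with the tool tilted 15°.

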